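# Square up the tins in the garage bay

## Task

Take the straightedge by its black grip and with its long edge push the three rectangular steel tins together, upright, back into the low bay until you feel the whole row press on the sprung stop hidden under the bay's top; press all three at once, gently, without ramming them. Then draw the straightedge back clear of the row and leave it lying on the counter, with the tins standing in one straight row, each in its own lane, square to the bay and all still resting on the stop. Touch the tins only with the straightedge and leave everything else in its place.

Things in the scene. Friction and masses are not known exactly. Their poses are not given: they have to be found in the camera images.
- bay: Fixed low grey bay on the counter, open to the front (-x), closed at the back and sides: 380 mm wide (y), 130 mm deep (x); its top board spans z 115 to 135 mm. Origin on the counter at the middle of the open front; the board's front edge is at x = 0; +x points into the bay, y runs along the front. Position and yaw vary.
- bay_mouth (a point): Middle of the bay's front edge, at the underside of its top board (z 115 mm). Inside, out of sight, a stop bar carries three rubber buffers (at y -85, 0, +85 mm, 50 mm wide, z 22 to 58 mm), faces all at one depth, 5 to 45 mm behind this edge, different each time and not reported. Each yields at 1.5 N per mm for 8 mm, slowly (damped), then is solid. Over 25 N on one tin is ramming.
- tin0: Closed rectangular steel tin with a flat lid, 70 mm deep (x) by 60 mm wide (y) by 95 mm tall; origin at the centre of its underside, z up, its +x side (hinge) towards the bay. Weighs 0.14 to 0.28 kg and takes 0.6 to 2.1 N to slide. Stands before the bay in the lane at the bay's y = -85 mm.
- tin1: Closed rectangular steel tin with a flat lid, 70 mm deep (x) by 60 mm wide (y) by 95 mm tall; origin at the centre of its underside, z up, its +x side (hinge) towards the bay. Weighs 0.14 to 0.28 kg and takes 0.6 to 2.1 N to slide. Stands in the middle lane, the bay's y = 0.
- tin2: Closed rectangular steel tin with a flat lid, 70 mm deep (x) by 60 mm wide (y) by 95 mm tall; origin at the centre of its underside, z up, its +x side (hinge) towards the bay. Weighs 0.14 to 0.28 kg and takes 0.6 to 2.1 N to slide. Stands in the lane at the bay's y = +85 mm.
- straightedge: Loose aluminium straightedge, 0.3 kg: an upright blade 280 mm long (y), 8 mm thick, 40 mm tall, its flat pushing face at x = +45 mm; behind it a foot plate 85 x 50 x 6 mm and an upright black grip fin, x -37 to +33 mm, 12 mm thick (y), top 80 mm above the underside. Origin at the underside below the fin, z up. Pinch the fin across its thickness.
- edge_mid (a point): Middle of the straightedge's pushing face, 20 mm above its underside; axes as the straightedge.
- canister: Bystander: round steel canister with hinged lid, 74 mm across, 96 mm tall, standing beside the row; origin under its centre.
- lamp: Bystander: inspection lamp lying along its x, 190 mm long, 35 mm high; origin under its middle.
- clip0: Bystander: black plastic trim clip, 70 mm long, 14 mm high, on the counter; origin under its middle.
- clip1: Bystander: the same clip, lying on top of the bay.
- brush: Bystander: white silicone brush lying along its x, 175 mm long, 20 mm high; origin near its middle, underside.
- spray: Bystander: grey bottle 64 mm across, 170 mm tall; origin under its centre.
- tape: Bystander: black ring, a tape roll, 100 mm across, 25 mm high; origin under its centre.
Not all that is in view belongs to the job. What is shaped like the tin2 but yellow is not meant.

How it is judged:
By the outcome, as a careful person would: the job done as asked, in the order asked, and still so for the second after the job is handed in, with the robot touching nothing.
It also fails if it takes over 51 s, if anything falls off the work surface, if the arm or the gripper's body presses on something with over 40 N, if the wrist force passes 120 N, or if a joint passes its speed limit or range.

## Robot

A 7-joint arm with a two-finger parallel gripper is mounted at the origin on the work surface. World frame = base frame: x ahead of the robot, y to its left, z up, the work surface at z = 0. Lengths are in m, angles in rad, forces in N, time in s.
With the tool pointing down it reaches from about 0.4 to 0.85 m from the base axis. Payload 10.4 kg.
Tool frame: the origin (TCP) lies midway between the tips of the shut fingers; the grasp point (between the pads) lies 19 mm behind it; z points along the fingers, y is the line along which they close (so a half turn about z gives the same grasp; the last joint's range is limited). The gripper opens to 87 mm and grips with 3 to 60 N. Pads are 19 mm wide; open, the fingers measure 117 mm over their backs; the gripper's body (75 mm by 190 mm) begins 51 mm behind the grasp point.
Start: joints at [-1.283, 0.332, -0.065, 1.46, 0.022, 1.35, -0.088], TCP at [0.191, 0.595, 0.223] pointing down, gripper open.
Joint ranges: [-2.6, 2.6], [-0.5, 2.12], [-1.47, 1.34], [0.16, 2.42], [-1.27, 4.41], [0.06, 2.06], [-2.6, 2.6]. Speed limits (rad/s): [2.22, 2.22, 2.79, 2.79, 3.14, 3.14, 3.14].

## Interface

Orientations are given as a unit quaternion [x, y, z, w].
In Python, from bench import r gives the robot as it stands.
- The arm moves only by the tool arm_command, never from a script. Its argument "moves" is one flat list of numbers, 4 for each row, row after row: the shift along the tool's x, y, z in cm, then the turn about the tool's z in degrees. A call has 1 to 12 rows; each row shifts and turns the commanded pose from where the row before left it, along the tool's axes as they then stand; what a row does not reach is not made up. A row lasts 1/12 s, in which the tool goes at most 41.7 mm and 7.16 degrees, less where a joint would pass 70% of its speed; a pose out of reach is approached as far as the arm can. A call with a gripper value outside its range is refused whole. "fingers" is the opening in per cent of the stroke, from 0 (shut) to 100 (fully open), set as the call begins (left out, the last holds). The fingers move at their own pace and stop on an object; "squeeze" is the grip in N (left out, the last holds). Time passes only in rows, so rows that do not move let the fingers close. It gives the time, the measured TCP pose, the force, the opening and the grip force at its end, in the units of the state.
- r.read_state(): the state, without advancing time (a new reading comes with each control period).
- r.camera(name): name is "side" or "top" or "wrist"; returns the picture (384x512x3 uint8, red, green, blue); there is no depth.
- r.camera_info(name): a dict with "fx", "fy", "cx", "cy" (pixels), "origin" and "attitude" of the camera in the world. Camera axes: x right, y up, looking along -z (the intrinsics and any distortion apply to the point x, -y, -z); pixel columns grow to the right and rows downward; lengths in m; the calibration is good to about 2 mm. The wrist camera is an equidistant fisheye: a pixel r from the principal point sees the ray r / f radians off the axis. A picture is of the moment at which its call begins: read the wrist's pose just before it. camera_info takes no time and is no camera call; for the wrist camera it gives the pose at the moment of the call.
- r.close_job(): hands the job in; it is judged then, once.
The state is a dict: "time": time; "joint_positions": joint angles; "joint_vel": joint speeds; "joint_torque": joint torques, N m; "ee_pos": TCP position; "eef_rot": TCP orientation; "ft_force": force on the tool from outside, world axes, zero at the start; "torque": the same for the moment, N m; "width": finger opening in m; "grip_force": force on a finger pad.
Only numpy, scipy, OpenCV 4.12 (cv2) and the standard library are available. Lean on these libraries where they do the work, as an engineer would, in place of code of your own. Each camera call takes 0.05 s, during which the arm holds its last target. There are 200 camera calls.

## Working session

There is one attempt and no reset: what is moved stays moved. The work goes in short steps, Python scripts to look and compute and a tool call to move; the robot and the scene stay as the last step left them, time stands still between calls to the robot, and variables do not carry over. Pictures are saved under pics/ and viewed, at most 11 in all, crops included, and the job is handed in when it is done.

Besides the shell and the picture viewer there is one more tool, called in YAML: its name, and indented under it one key for each argument. arm_command: Moves the arm, as the interface text tells. Its arguments: {"type":"object","properties":{"moves":{"type":"array"},"fingers":{"type":"number"},"squeeze":{"type":"number"}},"required":["moves"]}

```bash
ls; mkdir -p pics
python3 - <<'E'
from bench import r
import cv2
for n in ("side","top"):
    im=r.camera(n); cv2.imwrite(f"pics/{n}0.png",im[:,:,::-1]); print(n,r.camera_info(n))
s=r.read_state(); print(s["time"],s["ee_pos"],s["eef_rot"],s["ft_force"],s["width"])
a=cv2.imread("pics/side0.png");b=cv2.imread("pics/top0.png")
E
```

```text
pics
side {'fx': 477.6120523206673, 'fy': 477.6120523206673, 'cx': 258.55564324056434, 'cy': 195.24407037052566, 'origin': array([0.48335252, 0.90219851, 1.06353952]), 'attitude': array([-0.00860348,  0.35956703,  0.93306274, -0.00560901])}
top {'fx': 420.2829244678233, 'fy': 420.2829244678233, 'cx': 249.07636103037825, 'cy': 188.19372730799742, 'origin': array([0.40317474, 0.05565023, 1.25587881]), 'attitude': array([ 0.02730495, -0.0446692 , -0.69698782,  0.71516927])}
0.1 [0.19105614 0.59474    0.22184466] [ 1.54772944e-01  9.87949876e-01 -6.13373392e-04 -5.32068599e-05] [-0.68432574 -0.46636377  0.18107011] 0.08692223719315534
```

View pics/top0.png

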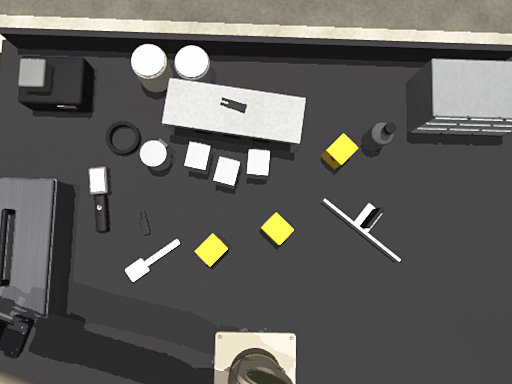

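View pics/side0.png

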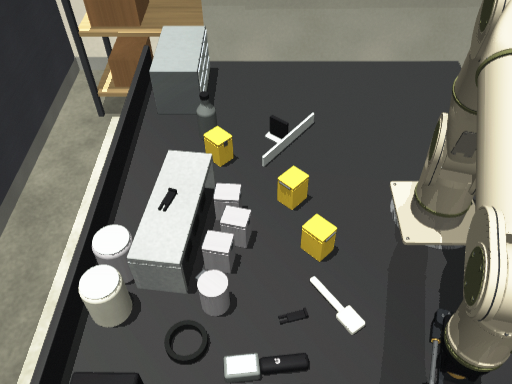

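Top view: three white tins at about (198,155), (227,171) and (258,162), in front of the bay, whose front edge runs from about (163,125) to (301,143). The straightedge blade runs (323,200)–(400,261), with the fin at about (370,215) on its far side. The yellow tins (277,228), (211,250) and (340,150) are decoys. The canister is at (153,153), left of the row.

```bash
cat > h.py <<'E'
import numpy as np, cv2
from scipy.spatial.transform import Rotation as R
def cast(info,uv,z):
    uv=np.atleast_2d(np.asarray(uv,float))
    d=np.c_[(uv[:,0]-info["cx"])/info["fx"],-(uv[:,1]-info["cy"])/info["fy"],-np.ones(len(uv))]
    d=R.from_quat(info["attitude"]).apply(d); o=np.asarray(info["origin"])
    return (o+d*((z-o[2])/d[:,2])[:,None])[:,:2]
def project(info,P):
    p=R.from_quat(info["attitude"]).inv().apply(np.atleast_2d(P)-info["origin"])
    return np.c_[info["cx"]-info["fx"]*p[:,0]/p[:,2],info["cy"]+info["fy"]*p[:,1]/p[:,2]]
def rect(info,c,z):
    w=cast(info,c.reshape(-1,2)+0.0,z).astype(np.float32); return cv2.minAreaRect(w*1000)
def blobs(im,lo,hi,amin=60):
    m=cv2.inRange(im,np.array(lo),np.array(hi))
    cs,_=cv2.findContours(m,cv2.RETR_EXTERNAL,cv2.CHAIN_APPROX_NONE)
    return m,[c for c in cs if cv2.contourArea(c)>amin]
E
python3 - <<'E'
from h import *
from bench import r
i=r.camera_info("top"); im=cv2.imread("pics/top0.png")
np.set_printoptions(precision=4,suppress=True)
m,cs=blobs(im,(165,165,165),(255,255,255))
for c in cs:
    u=c.reshape(-1,2).mean(0); 
    if u[1]<60 or u[1]>300: continue
    print(u.round(), cv2.contourArea(c), [(z,*[np.round(q,1) for q in rect(i,c,z)]) for z in (.04,.095,.135)])
m,cs=blobs(im,(0,150,150),(90,255,255))
for c in cs: print("yel",c.reshape(-1,2).mean(0), rect(i,c,.095))
v=cv2.resize(im[60:270,150:420],None,fx=2.9,fy=2.8,interpolation=cv2.INTER_CUBIC); cv2.imwrite("pics/crop1.png",v)
E
```

```text
[151. 259.] 526.5 [(0.04, array([321.6, 295.2]), array([ 44.2, 172.7]), np.float64(37.1)), (0.095, array([325.3, 284.3]), array([ 42.2, 164.9]), np.float64(37.1)), (0.135, array([328. , 276.4]), array([ 40.8, 159.2]), np.float64(37.1))]
[364. 225.] 420.0 [(0.04, array([ 444.3, -323.6]), array([280. ,  80.7]), np.float64(52.3)), (0.095, array([ 442.4, -306.5]), array([267.4,  77. ]), np.float64(52.3)), (0.135, array([ 441.1, -294. ]), array([258.2,  74.4]), np.float64(52.3))]
[ 97. 180.] 324.5 [(0.04, array([540.3, 466.5]), array([72.1, 44.2]), np.float64(6.9)), (0.095, array([534.1, 447.9]), array([68.9, 42.2]), np.float64(6.9)), (0.135, array([529.6, 434.4]), array([66.5, 40.8]), np.float64(6.9))]
[226. 171.] 506.0 [(0.04, array([578.,  95.]), array([63.4, 74.3]), np.float64(76.8)), (0.095, array([570.1,  93.2]), array([60.5, 70.9]), np.float64(76.8)), (0.135, array([564.3,  91.9]), array([58.4, 68.5]), np.float64(76.8))]
[258. 162.] 493.5 [(0.04, array([606.6,   3.3]), array([63.3, 73.8]), np.float64(86.0)), (0.095, array([597.4,   5.6]), array([60.4, 70.5]), np.float64(86.0)), (0.
[... 1372 characters left out ...]
), np.float64(48.1)), (0.135, array([865.5, 198.9]), array([87.4, 93.2]), np.float64(48.1))]
[148.  62.] 841.5 [(0.04, array([906.2, 338.9]), array([ 97.5, 103.5]), np.float64(22.2)), (0.095, array([883.4, 326.1]), array([93. , 98.8]), np.float64(22.2)), (0.135, array([866.9, 316.8]), array([89.8, 95.4]), np.float64(22.2))]
yel [211.0137 249.3014] ((351.1731872558594, 128.35000610351562), (59.959747314453125, 70.95669555664062), 46.546234130859375)
yel [277.4143 228.4714] ((413.27386474609375, -52.37611389160156), (71.05721282958984, 60.988609313964844), 48.22161102294922)
yel [342.4348 148.8551] ((641.271484375, -231.51495361328125), (59.7835693359375, 71.85700225830078), 46.01963806152344)
```

View pics/crop1.png

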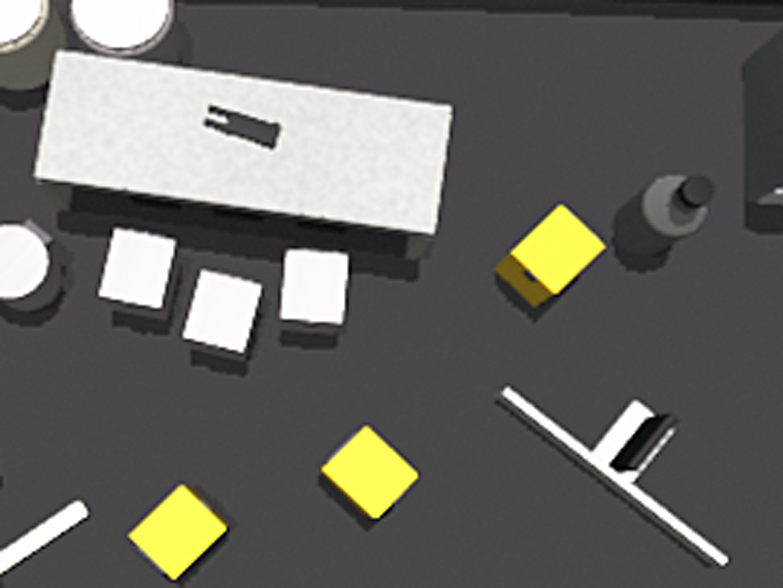

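The crop shows the bay top outline, the three tins (slightly yawed and staggered), the blade running (505,390)–(724,560) in crop pixels, and the black fin top at about (645,445). The measured sizes agree with the given ones: bay 379.5×128.7 mm, tins 60×71 mm, blade 280 mm.

```bash
cat >> h.py <<'E'
def toolyaw(q): # azimuth of tool x, deg
    v=R.from_quat(q).apply([1,0,0]); return np.degrees(np.arctan2(v[1],v[0]))
def go(s,target,yaw):
    """turn (deg about tool z) to bring tool x to azimuth yaw, then shift in cm in the turned tool axes"""
    t=-((yaw-toolyaw(s["eef_rot"])+180)%360-180)
    d=np.asarray(target)-s["ee_pos"]; a=np.radians(yaw)
    x=np.array([np.cos(a),np.sin(a),0]); y=np.array([np.sin(a),-np.cos(a),0])
    return round(t,2),np.round([d@x*100,d@y*100,-d[2]*100],2)
E
python3 - <<'E'
from h import *
from bench import r
i=r.camera_info("top"); im=cv2.imread("pics/top0.png"); s=r.read_state()
m,cs=blobs(im,(165,165,165),(255,255,255))
c=[c for c in cs if abs(c.reshape(-1,2).mean(0)-[364,225]).max()<6][0]
z=np.zeros_like(m); cv2.drawContours(z,[c],-1,255,-1)
uv=np.argwhere(z&m)[:,::-1]; w=cast(i,uv,.04)*1000
a=np.radians(142.3); ex=np.array([np.cos(a),np.sin(a)]); ey=np.array([-ex[1],ex[0]])
X=w@ex; Y=w@ey; f=X.max()
for it in range(2):
    k=(X>np.percentile(X,99.5)-9.5)
    p=np.polyfit(Y[k],X[k],1); print("slope deg",np.degrees(p[0]),"Y range",Y[k].min(),Y[k].max(),"Xmid",X[k].min(),X[k].max(),X[k].mean())
ym=(Y[k].min()+Y[k].max())/2; mid=X[k].mean()*ex+ym*ey; org=mid-41*ex
print("origin mm",org)
# black fin top: dark pixels in foot zone
roi=im[195:235,350:392].max(2); d=np.argwhere(roi<25)[:,::-1]+[350,195]
wf=cast(i,d,.08)*1000; q=np.c_[(wf-org)@ex,(wf-org)@ey]; kk=(abs(q[:,0])<60)&(abs(q[:,1])<40)
print("fin in se frame",q[kk].min(0),q[kk].max(0),np.median(q[kk],0),kk.sum())
print(go(s,[.52,.25,.22],142.3)); print(go(s,[*(org/1000),.15],142.3)); print(s["ee_pos"])
E
```

```text
slope deg -0.002315577837144049 Y range -155.68182985955428 124.36680010734322 Xmid -518.615626123694 -509.0187726413597 -513.85697841244
slope deg -0.002315577837144049 Y range -155.68182985955428 124.36680010734322 Xmid -518.615626123694 -509.0187726413597 -513.85697841244
origin mm [ 448.59089248 -326.9214515 ]
fin in se frame [-30.75996692 -19.21225149] [42.09494275  0.77168137] [ 10.92137698 -12.39344996] 109
(np.float64(19.89), array([-47.11,  -7.16,   0.18]))
(np.float64(19.89), array([-76.74, -57.18,   7.18]))
[0.19105614 0.59474    0.22184466]
```

arm_command:
  moves: [0,0,0,6.63,0,0,0,6.63,0,0,0,6.63,-3.5,-0.6,0,0,-3.5,-0.6,0,0,-3.5,-0.6,0,0,-3.5,-0.6,0,0,-3.5,-0.6,0,0,-3.5,-0.6,0,0,-3.5,-0.6,0,0,-3.5,-0.6,0,0,-3.5,-0.6,0,0]
  fingers: 100

```text
time: 1.1
ee_pos: [0.4081, 0.3581, 0.2224]
eef_rot: [0.323, 0.946, -0.0, -0.0]
ft_force: [-0.4, 0.3, 0.1]
width: 0.087
grip_force: 0.0
```

arm_command:
  moves: [-2.5,-2.8,0,0,-2.5,-2.8,0,0,-2.5,-2.8,0,0,-2.5,-2.8,0,0,-2.5,-2.8,0,0,-2.5,-2.8,0,0,-2.5,-2.8,0,0,-2.5,-2.8,0,0,-2.5,-2.8,0,0,-2.5,-2.8,0,0,-2.5,-2.8,0,0,-2.5,-2.8,0,0]

```text
time: 2.1
ee_pos: [0.4388, -0.0914, 0.2225]
eef_rot: [0.323, 0.946, 0.0, -0.0]
ft_force: [0.6, 0.6, -0.5]
width: 0.087
grip_force: 0.0
```

Run:
```python
from h import *
from bench import r
s=r.read_state(); print(s["time"],s["ee_pos"],toolyaw(s["eef_rot"]),s["joint_positions"],go(s,[.4486,-.3269,.15],142.3))
```

```text
2.1 [ 0.43877152 -0.09141694  0.22247496] 142.30720378918127 [-0.55751983 -0.11535637  0.62554428  1.92909157  0.06932903  1.30662176
  0.95967518] (np.float64(0.01), array([-15.18, -18.03,   7.25]))
```

arm_command:
  moves: [-2.2,-2.6,0,0,-2.2,-2.6,0,0,-2.2,-2.6,0,0,-2.2,-2.6,1,0,-2.2,-2.6,1.5,0,-2.2,-2.6,2,0,-2,-2.4,2.75,0,0,0,0,0,0,0,0,0]

```text
time: 2.85
ee_pos: [0.4473, -0.3264, 0.1478]
eef_rot: [0.325, 0.946, -0.001, -0.003]
ft_force: [-0.4, 0.7, -0.1]
width: 0.0866
grip_force: 0.0
```

Run:
```python
from h import *
from bench import r
i=r.camera_info("wrist"); s=r.read_state(); im=r.camera("wrist"); print(i,s["ee_pos"],toolyaw(s["eef_rot"]))
np.save("w1.npy",np.r_[i["fx"],i["fy"],i["cx"],i["cy"],i["origin"],i["attitude"]])
cv2.imwrite("pics/w1.png",im[:,:,::-1])
```

```text
{'fx': 297.3186396354542, 'fy': 297.3186396354542, 'cx': 251.45405135622156, 'cy': 191.99128576752003, 'origin': array([ 0.39172116, -0.28076007,  0.31126528]), 'attitude': array([-0.11945728, -0.05671101,  0.43541111,  0.89046672])} [ 0.44730814 -0.32635749  0.14776382] 142.07689230180824
```

View pics/w1.png

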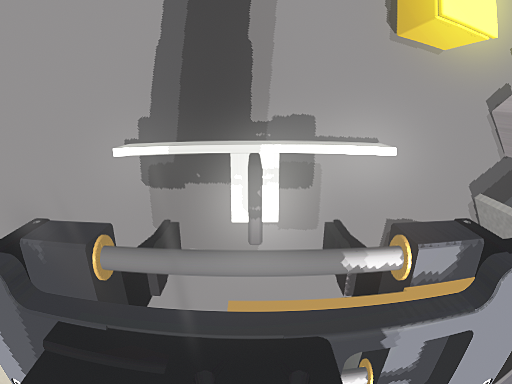

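The wrist view shows the fin upright at columns 249–262, rows 152–243. It sits between the open fingers, with the blade across row 150, columns 113–397. I'll check the ray cast and then descend.

```bash
cat >> h.py <<'E'
def castf(info,uv,z):
    uv=np.atleast_2d(np.asarray(uv,float)); p=np.c_[uv[:,0]-info["cx"],-(uv[:,1]-info["cy"])]
    rr=np.linalg.norm(p,axis=1); th=rr/info["fx"]
    d=np.c_[p/rr[:,None]*np.sin(th)[:,None],-np.cos(th)]
    d=R.from_quat(info["attitude"]).apply(d); o=np.asarray(info["origin"])
    return (o+d*((z-o[2])/d[:,2])[:,None])[:,:2]
E
python3 - <<'E'
from h import *
from bench import r
w=np.load("w1.npy"); i=dict(fx=w[0],cx=w[2],cy=w[3],origin=w[4:7],attitude=w[7:])
s=r.read_state()
b=castf(i,[[113,148],[397,148]],.04)*1000; f=castf(i,[[255,243],[255,158]],.08)*1000
d=b[1]-b[0]; print("blade",b,np.linalg.norm(d),np.degrees(np.arctan2(d[1],d[0])),b.mean(0),"fin",f, np.linalg.norm(f[1]-f[0]))
print(go(s,[.4486,-.3269,.03],142.3), s["ee_pos"])
E
```

```text
blade [[ 329.97650827 -406.92780077]
 [ 502.29343505 -184.89649692]] 281.05341688370146 52.18521374064159 [ 416.13497166 -295.91214885] fin [[ 478.33865461 -345.25925009]
 [ 420.74540496 -300.72094313]] 72.80551622101224
(np.float64(-0.09), array([-0.1 , -0.14, 11.93])) [ 0.44872167 -0.32518016  0.14928072]
```

arm_command:
  moves: [0.2,0.2,1,0,0,0,1.5,0,0,0,1.5,0,0,0,1.5,0,0,0,1.5,0,0,0,1.5,0,0,0,1.4,0,0,0,1,0,0,0,1,0,0,0,0,0]

```text
time: 3.73
ee_pos: [0.4491, -0.3206, 0.0299]
eef_rot: [0.322, 0.947, 0.001, -0.001]
ft_force: [-1.2, 0.6, 0.2]
width: 0.0874
grip_force: 0.0
```

arm_command:
  moves: [0,0,0,0,0,0,0,0,0,0,0,0,0,0,0,0,0,0,0,0,0,0,0,0,0,0,0,0,0,0,0,0]
  fingers: 0
  squeeze: 55

```text
time: 4.4
ee_pos: [0.4491, -0.3222, 0.0311]
eef_rot: [0.323, 0.946, 0.0, 0.0]
ft_force: [0.3, -0.6, -0.6]
width: 0.0415
grip_force: 0.0
```

arm_command:
  moves: [0,0,0,0,0,0,0,0,0,0,0,0,0,0,0,0,0,0,0,0,0,0,0,0,0,0,0,0,0,0,0,0,0,0,0,0]

```text
time: 5.15
ee_pos: [0.449, -0.3222, 0.031]
eef_rot: [0.323, 0.946, -0.0, -0.0]
ft_force: [-0.3, -1.3, -0.4]
width: 0.0115
grip_force: 55.0
```

arm_command:
  moves: [0,0,-0.3,0,0,0,-0.7,0,0,0,-1.5,0,0,0,-2,0,0,0,-2,0,0,0,-2,0,0,0,-2,0,0,0,-1.5,0,0,0,0,0]

```text
time: 5.9
ee_pos: [0.4504, -0.323, 0.1542]
eef_rot: [0.323, 0.946, 0.0, 0.002]
ft_force: [1.0, -0.6, -3.6]
width: 0.0116
grip_force: 55.0
```

Run:
```python
from h import *
from bench import r
s=r.read_state(); im=r.camera("wrist"); cv2.imwrite("pics/w2.png",im[:,:,::-1])
print(s["ee_pos"],toolyaw(s["eef_rot"]),s["joint_positions"],s["width"],s["grip_force"],s["ft_force"],s["torque"])
```

```text
[ 0.45037507 -0.32303902  0.15420989] 142.29456574852617 [-0.21628269  0.29878514  0.89819523  1.78246762 -0.25383742  1.17678503
  1.67068416] 0.011614099370383952 54.99738528393209 [ 1.0026737  -0.59294334 -3.55038598] [-0.10051036 -0.04506515 -0.01581071]
```

View pics/w2.png

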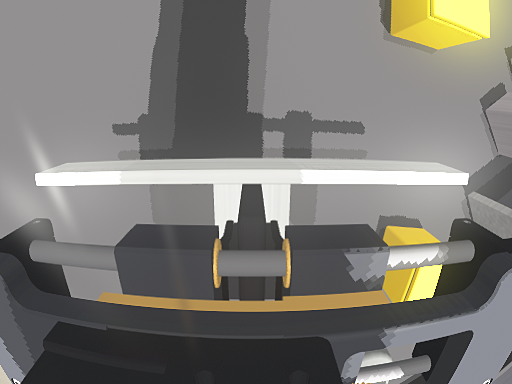

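arm_command:
  moves: [0,0,0,3,0,0,0,6.5,0,0,0,6.5,0,0,0,6.5,0,0,0,6.5,0,0,0,6.5,0,0,0,6.5,0,0,0,6.5,0,0,0,6.5,0,0,0,6.5,0,0,0,6.5,0,0,0,6.5]

```text
time: 6.95
ee_pos: [0.4486, -0.3216, 0.1497]
eef_rot: [0.832, 0.555, -0.0, -0.001]
ft_force: [-0.6, 0.3, -3.3]
width: 0.0117
grip_force: 55.0
```

arm_command:
  moves: [0,0,0,6.5,0,0,0,6.5,0,0,0,6.5,0,0,0,6.5,0,0,0,6.5,0,0,0,6.5,0,0,0,6.5,0,0,0,6.5,0,0,0,6.5,0,0,0,6.5,0,0,0,6.5,0,0,0,3]

```text
time: 7.95
ee_pos: [0.4486, -0.3216, 0.1497]
eef_rot: [0.998, -0.062, -0.001, -0.0]
ft_force: [0.2, 0.3, -2.0]
width: 0.0116
grip_force: 55.0
```

Run:
```python
from h import *
from bench import r
s=r.read_state()
print(s["ee_pos"],toolyaw(s["eef_rot"]),s["joint_positions"],s["ft_force"],go(s,[.4729,.1065,.154],-6.7))
```

```text
[ 0.44855046 -0.32164563  0.14969223] -7.078049852764873 [-0.4675934   0.5278597   1.31366963  1.79576996 -0.53844045  1.24911088
 -0.69902448] [ 0.19055585  0.33868626 -1.9910106 ] (np.float64(-0.38), array([ -2.58, -42.81,  -0.43]))
```

arm_command:
  moves: [0,-0.8,0,0,0,-1.5,0,-0.38,0,-2,0,0,0,-2,0,0]

```text
time: 8.28
ee_pos: [0.4556, -0.2584, 0.15]
eef_rot: [0.999, -0.054, -0.001, -0.0]
ft_force: [-0.3, 0.5, -2.6]
width: 0.012
grip_force: 55.0
```

Run:
```python
from h import *
from bench import r
s=r.read_state()
print(s["ee_pos"],toolyaw(s["eef_rot"]),s["joint_positions"],s["ft_force"],go(s,[.4729,.1065,.154],-6.7))
```

```text
[ 0.45559055 -0.25837612  0.15002593] -6.212641570938334 [-0.65030937  0.40798113  1.3206821   1.86650023 -0.42387564  1.20209884
 -0.8684421 ] [-0.26813221  0.45237821 -2.58369993] (np.float64(0.49), array([ -2.54, -36.44,  -0.4 ]))
```

arm_command:
  moves: [-0.2,-2,0,0,-0.2,-3,0,0,-0.2,-3,0,0,-0.2,-3,0,0,-0.2,-3,0,0,-0.2,-3,0,0,-0.2,-3,0,0.4,-0.2,-3,0,0,-0.2,-3,0,0,-0.2,-3,0,0,-0.2,-3,0,0,-0.2,-3,0,0]

```text
time: 9.28
ee_pos: [0.4709, 0.0931, 0.1504]
eef_rot: [0.998, -0.057, -0.001, -0.0]
ft_force: [1.5, -0.9, -2.6]
width: 0.0117
grip_force: 55.0
```

arm_command:
  moves: [0,-1.2,0,0,0,0,0,0,0,0,0,0]

```text
time: 9.53
ee_pos: [0.4727, 0.1029, 0.1504]
eef_rot: [0.998, -0.057, -0.0, 0.001]
ft_force: [0.2, -1.5, -2.1]
width: 0.0117
grip_force: 55.0
```

Run:
```python
from h import *
from bench import r
s=r.read_state()
print(s["time"],s["ee_pos"],toolyaw(s["eef_rot"]),s["joint_positions"],s["ft_force"],go(s,[.4729,.1065,.0315],-6.7))
im=r.camera("top"); cv2.imwrite("pics/top2.png",im[:,:,::-1])
```

```text
9.5333 [0.47270863 0.1029257  0.15041343] -6.555005085335754 [-1.38926217  0.10605615  1.15755693  1.96022067 -0.10556679  1.14181105
 -1.8748371 ] [ 0.20693186 -1.469858   -2.09325889] (np.float64(0.14), array([-0.02, -0.36, 11.89]))
```

View pics/top2.png

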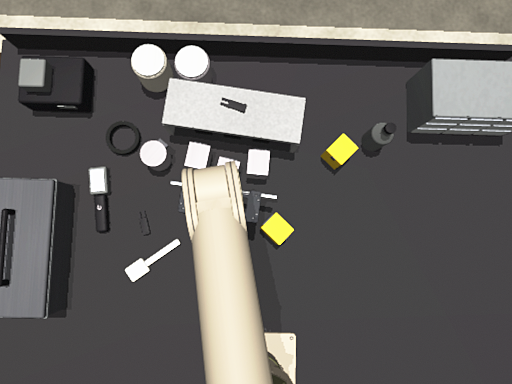

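The top view shows the arm over the row. The blade ends are visible at (171,183) and (276,197), nearly parallel to the bay front and clear of the yellow tin at (277,228). I'll check the blade angle against the bay numerically.

```bash
cat > meas.py <<'E'
from h import *
def bay(im,i):
    m,cs=blobs(im,(165,165,165),(255,255,255)); c=max([c for c in cs if abs(c.reshape(-1,2).mean(0)-[234,110]).max()<25],key=cv2.contourArea)
    (cx,cy),wh,a=rect(i,c,.135); yaw=a-90 if a>45 else a
    o=np.radians(yaw); ex=np.array([np.cos(o),np.sin(o)]); return np.array([cx,cy])-65*ex,yaw,wh
def inbay(B,w):
    o=np.radians(B[1]); ex=np.array([np.cos(o),np.sin(o)]); d=np.atleast_2d(w)-B[0]; return np.c_[d@ex,d@[-ex[1],ex[0]]]
E
python3 - <<'E'
from meas import *
from bench import r
i=r.camera_info("top"); im=cv2.imread("pics/top2.png"); im0=cv2.imread("pics/top0.png")
for I in (im0,im): B=bay(I,i); print(B)
B=bay(im0,i)
new=(im.min(2)>150)&(im0.min(2)<110)
P=[]
for x0,x1 in ((166,182),(258,280)):
    q=np.argwhere(new[175:205,x0:x1])[:,::-1]+[x0,175]; w=inbay(B,cast(i,q,.159)*1000); print(len(q),w.min(0),w.max(0),w.mean(0)); P.append(w.mean(0))
d=P[0]-P[1]; print("blade angle vs bay deg",-np.degrees(np.arctan2(d[0],d[1])))
E
```

```text
(array([666.5265168,  83.7713301]), -6.738838195800781, (379.47705078125, 128.70545959472656))
(array([666.5703618 ,  83.90677559]), -6.779228210449219, (379.2893371582031, 128.41567993164062))
44 [-207.48760077   98.92825731] [-152.40620568  135.9697473 ] [-158.3533496  120.2686298]
60 [-170.94552219 -144.60836419] [-151.13986353  -98.58551331] [-156.08278796 -124.46044134]
blade angle vs bay deg 0.5315668707439729
```

arm_command:
  moves: [0,-0.4,1,0.15,0,0,1.5,0,0,0,1.5,0,0,0,1.5,0,0,0,1.5,0,0,0,1.5,0,0,0,1.5,0,0,0,1,0,0,0,0.5,0,0,0,0.2,0,0,0,0,0,0,0,0,0]

```text
time: 10.58
ee_pos: [0.4742, 0.1068, 0.0347]
eef_rot: [0.998, -0.06, 0.0, -0.0]
ft_force: [-0.7, -0.5, -2.1]
width: 0.0115
grip_force: 55.0
```

Run:
```python
from meas import *
from bench import r
s=r.read_state(); i=r.camera_info("wrist"); im=r.camera("wrist"); cv2.imwrite("pics/w3.png",im[:,:,::-1])
np.save("w3.npy",np.r_[i["fx"],i["fy"],i["cx"],i["cy"],i["origin"],i["attitude"]])
B=(np.array([666.5,83.8]),-6.75)
print(s["time"],s["ee_pos"],toolyaw(s["eef_rot"]),s["ft_force"],s["torque"],inbay(B,s["ee_pos"][:2]*1000),s["joint_positions"])
```

```text
10.5833 [0.47422529 0.10676386 0.03465255] -6.881749799705897 [-0.70570029 -0.49019545 -2.131718  ] [-0.03097032  0.22552468 -0.01217338] [[-193.64105933    0.20521138]] [-1.18738055  0.36532804  1.00432724  2.05929032 -0.38999197  0.91691542
 -1.66059194]
```

View pics/w3.png

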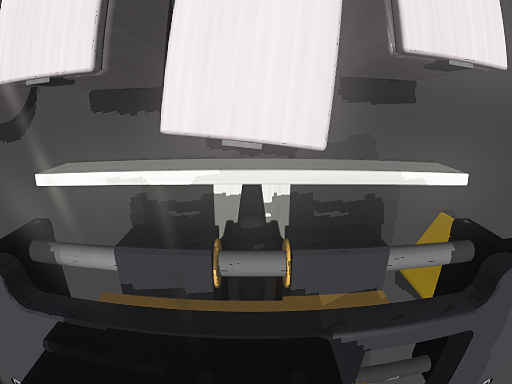

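The blade, at rows 160–185, lies behind all three tins, parallel and centred, with a small gap to the middle tin. I'll lower it slightly and push slowly.

arm_command:
  moves: [0,0,0.1,-0.1,0,0,0.1,0,0.2,0,0,0,0.25,0,0,0,0.25,0,0,0,0.25,0,0,0,0.25,0,0,0,0.25,0,0,0,0.25,0,0,0,0.25,0,0,0,0.25,0,0,0,0.25,0,0,0]

```text
time: 11.63
ee_pos: [0.4982, 0.1038, 0.0319]
eef_rot: [0.998, -0.059, -0.0, 0.0]
ft_force: [-0.9, -0.5, -3.5]
width: 0.0119
grip_force: 55.0
```

arm_command:
  moves: [0.25,0,0,0,0.25,0,0,0,0.25,0,0,0,0.25,0,0,0,0.25,0,0,0,0.25,0,0,0,0.25,0,0,0,0.25,0,0,0,0.25,0,0,0,0.25,0,0,0,0.25,0,0,0,0.25,0,0,0]

```text
time: 12.63
ee_pos: [0.5279, 0.1003, 0.0319]
eef_rot: [0.998, -0.059, -0.0, 0.0]
ft_force: [-3.3, 0.0, -2.4]
width: 0.0122
grip_force: 55.0
```

```bash
cat > st.py <<'E'
from meas import *
from bench import r
s=r.read_state(); B=(np.array([666.5,83.8]),-6.75)
print(s["time"],s["ee_pos"][2],"yaw",toolyaw(s["eef_rot"]),"bay mm",inbay(B,s["ee_pos"][:2]*1000)[0],"F bay",inbay((np.zeros(2),-6.75),s["ft_force"][:2])[0],s["ft_force"][2],"T",s["torque"])
E
python3 st.py; python3 -c "
from bench import r;import cv2
cv2.imwrite('pics/w4.png',r.camera('wrist')[:,:,::-1])"
```

```text
12.6333 0.03194978875187946 yaw -6.768087719835121 bay mm [-1.39623012e+02  8.93290116e-02] F bay [-3.32898385 -0.3722596 ] -2.4120235045107776 T [-0.06305483  0.70557907  0.0512701 ]
```

View pics/w4.png

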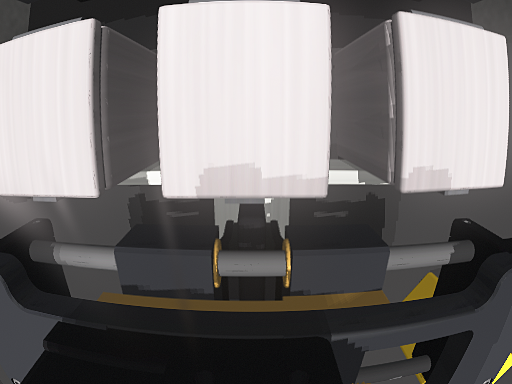

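The tins now stand square in a nearly level row, with lid rear edges at rows 197, 197 and 190. I'll keep pushing gently.

arm_command:
  moves: [0.2,0,0,0,0.2,0,0,0,0.2,0,0,0,0.2,0,0,0,0.2,0,0,0,0.2,0,0,0,0.2,0,0,0,0.2,0,0,0,0.2,0,0,0,0.2,0,0,0,0.2,0,0,0,0.1,0,0,0]

```text
time: 13.68
ee_pos: [0.5511, 0.0976, 0.032]
eef_rot: [0.998, -0.059, 0.0, 0.0]
ft_force: [-2.5, 0.9, -4.4]
width: 0.0118
grip_force: 55.0
```

```bash
python3 st.py
```

```text
13.6833 0.03203621317969425 yaw -6.771799291155532 bay mm [-116.27215059    0.13817206] F bay [-2.60010231  0.61546129] -4.364995562650407 T [0.02500039 0.85181243 0.06530206]
```

arm_command:
  moves: [0.07,0,0,0,0.07,0,0,0,0.07,0,0,0,0.07,0,0,0,0.07,0,0,0,0.07,0,0,0]

```text
time: 14.18
ee_pos: [0.5549, 0.0972, 0.032]
eef_rot: [0.998, -0.059, -0.0, -0.0]
ft_force: [-3.0, 0.4, -4.1]
width: 0.0119
grip_force: 55.0
```

```bash
python3 st.py
```

```text
14.1833 0.03202413190921697 yaw -6.768857315543635 bay mm [-112.36696898    0.17690824] F bay [-2.98251886  0.04555383] -4.069435696064558 T [-0.03484773  0.92270233  0.01254271]
```

arm_command:
  moves: [0.08,0,0,0,0.08,0,0,0,0.08,0,0,0,0.08,0,0,0,0.08,0,0,0,0.08,0,0,0]

```text
time: 14.68
ee_pos: [0.5598, 0.0966, 0.032]
eef_rot: [0.998, -0.059, -0.0, -0.0]
ft_force: [-3.9, 0.3, -3.5]
width: 0.0118
grip_force: 55.0
```

arm_command:
  moves: [0.08,0,0,0,0.08,0,0,0,0.08,0,0,0,0.08,0,0,0,0.08,0,0,0,0.08,0,0,0]

```text
time: 15.18
ee_pos: [0.5645, 0.0961, 0.032]
eef_rot: [0.998, -0.059, -0.0, -0.0]
ft_force: [-2.9, 1.0, -3.2]
width: 0.0114
grip_force: 55.0
```

arm_command:
  moves: [0.08,0,0,0,0.08,0,0,0,0.08,0,0,0,0.08,0,0,0,0.08,0,0,0,0.08,0,0,0]

```text
time: 15.68
ee_pos: [0.5689, 0.0957, 0.032]
eef_rot: [0.998, -0.059, -0.0, -0.0]
ft_force: [-8.2, 1.1, 0.2]
width: 0.0119
grip_force: 55.0
```

```bash
python3 st.py; python3 -c "
from bench import r;import cv2
cv2.imwrite('pics/w5.png',r.camera('wrist')[:,:,::-1])"
```

```text
15.6833 0.032016237852670326 yaw -6.765049569880013 bay mm [-98.32731008   0.29711963] F bay [-8.27891265  0.09316117] 0.1668104581171821 T [ 0.14322326  1.8205181  -0.0291277 ]
```

arm_command:
  moves: [0.03,0,0,0,0.03,0,0,0,0.03,0,0,0,0,0,0,0,0,0,0,0,0,0,0,0]

```text
time: 16.23
ee_pos: [0.5692, 0.0956, 0.0319]
eef_rot: [0.998, -0.059, -0.001, -0.0]
ft_force: [-7.5, 0.5, 0.6]
width: 0.0116
grip_force: 55.0
```

```bash
python3 st.py
```

```text
16.2333 0.0318935985286882 yaw -6.767745557524462 bay mm [-97.98295791   0.29022901] F bay [-7.48123988 -0.36705584] 0.6190174194354531 T [1.35402867e-01 1.87119020e+00 1.00941734e-03]
```

View pics/w5.png

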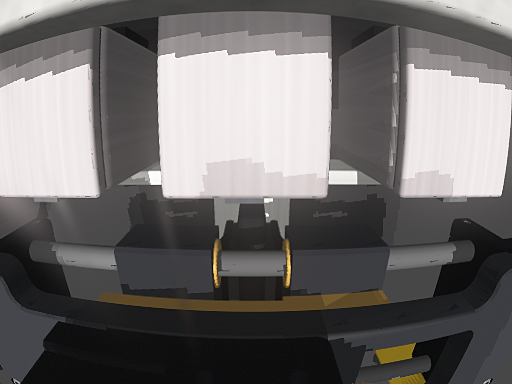

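The tins are level at row 197, and the reaction has risen from 3 N to 8 N with no yaw moment. The row has reached the stop evenly, so I'll press a little more.

arm_command:
  moves: [0.05,0,0,0,0.05,0,0,0,0.05,0,0,0,0.05,0,0,0,0,0,0,0,0,0,0,0]

```text
time: 16.73
ee_pos: [0.5701, 0.0956, 0.0316]
eef_rot: [0.998, -0.059, -0.002, -0.0]
ft_force: [-12.2, 1.7, 3.1]
width: 0.0117
grip_force: 55.0
```

```bash
python3 st.py
```

```text
16.7333 0.03157116132226056 yaw -6.759357998389169 bay mm [-97.09031412   0.35033546] F bay [-12.35275363   0.26062051] 3.0928172962128246 T [ 0.34525036  2.82605508 -0.09915517]
```

arm_command:
  moves: [0.05,0,-0.01,0,0.05,0,-0.01,0,0.05,0,0,0,0.05,0,0,0,0.05,0,0,0,0,0,0,0,0,0,0,0,0,0,0,0]

```text
time: 17.4
ee_pos: [0.5712, 0.0955, 0.0314]
eef_rot: [0.998, -0.059, -0.004, -0.0]
ft_force: [-18.6, 1.6, 6.1]
width: 0.0117
grip_force: 55.0
```

```bash
python3 st.py
```

```text
17.4 0.031384931991055603 yaw -6.748341945734899 bay mm [-96.05204093   0.39851039] F bay [-18.63093805  -0.60090116] 6.1054438713749235 T [ 0.319074    4.09563851 -0.09398341]
```

arm_command:
  moves: [0,0,0,0,0,0,0,0,0,0,0,0,-0.05,0,0,0,-0.05,0,0,0,-0.05,0,0,0,-0.05,0,0,0,-0.05,0,0,0,-0.05,0,0,0,-0.05,0,0,0,-0.05,0,0,0,-0.05,0,0,0]

```text
time: 18.4
ee_pos: [0.5698, 0.0955, 0.032]
eef_rot: [0.998, -0.059, -0.0, -0.0]
ft_force: [-3.9, 0.3, -4.4]
width: 0.0117
grip_force: 55.0
```

```bash
python3 st.py
```

```text
18.4 0.032001930986221616 yaw -6.772483365433434 bay mm [-97.38140185   0.22357499] F bay [-3.90822337 -0.13157554] -4.395204405093523 T [ 0.19197445  1.04478784 -0.12334389]
```

arm_command:
  moves: [-0.05,0,0,0,-0.05,0,0,0,-0.05,0,0,0,-0.1,0,0,0,-0.15,0,0,0,-0.2,0,0,0,-0.2,0,0,0,-0.2,0,0,0,0,0,0,0]

```text
time: 19.15
ee_pos: [0.5598, 0.0967, 0.0323]
eef_rot: [0.998, -0.059, -0.0, -0.0]
ft_force: [-0.1, 0.6, -3.0]
width: 0.0118
grip_force: 55.0
```

```bash
python3 st.py
python3 - <<'E'
from bench import r;import cv2
from meas import *
w=r.camera('wrist');i=r.camera_info('top')
t=r.camera('top');cv2.imwrite('pics/top3.png',t[:,:,::-1]);cv2.imwrite('pics/w6.png',w[:,:,::-1])
E
```

```text
19.15 0.03225061634741876 yaw -6.759189451442479 bay mm [-107.45519724    0.29101059] F bay [-0.15589349  0.59752992] -2.981965627618927 T [-0.05285449  0.25517139  0.02337121]
```

View pics/w6.png

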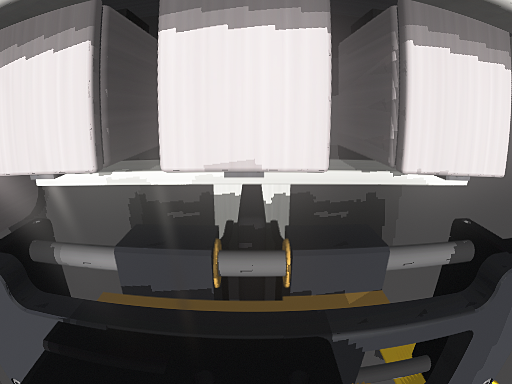

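The blade is clear of the tins, and their rear edges form a level row at rows 172–175. I'll draw back further, set the straightedge down and release it.

arm_command:
  moves: [-0.3,0,0,0,-0.5,0,0,0,-0.6,0,0,0,-0.7,0,0,0,-0.8,0,0,0,-0.8,0,0,0,-0.7,0,0,0,-0.5,0,0,0,-0.3,0,0,0,0,0,0.05,0,0,0,0.05,0,0,0,0,0]

```text
time: 20.25
ee_pos: [0.5088, 0.1027, 0.0312]
eef_rot: [0.998, -0.059, 0.0, -0.0]
ft_force: [0.5, 0.4, -1.6]
width: 0.0115
grip_force: 55.0
```

```bash
python3 st.py
```

```text
20.25 0.0312448023137742 yaw -6.766081915458432 bay mm [-158.81155616    0.23662018] F bay [0.45332327 0.41796701] -1.5790360807521182 T [-0.06305139  0.21779242  0.02245248]
```

Down a last touch, then release.

arm_command:
  moves: [0,0,0.03,0,0,0,0.02,0,0,0,0,0,0,0,0,0]

```text
time: 20.58
ee_pos: [0.5089, 0.1026, 0.031]
eef_rot: [0.998, -0.059, 0.0, -0.0]
ft_force: [-0.9, -0.6, 2.5]
width: 0.0117
grip_force: 55.0
```

arm_command:
  moves: [0,0,0,0,0,0,0,0,0,0,0,0,0,0,0,0,0,0,0,0,0,0,0,0,0,0,0,0,0,0,0,0,0,0,0,0]
  fingers: 60

```text
time: 21.33
ee_pos: [0.5085, 0.1027, 0.0307]
eef_rot: [0.998, -0.059, 0.0, -0.0]
ft_force: [0.1, -0.4, 0.3]
width: 0.0514
grip_force: 0.0
```

arm_command:
  moves: [0,0,-0.5,0,0,0,-1,0,0,0,-1.5,0,0,0,-2,0,0,0,-2,0,0,0,-2,0,0,0,-2,0,0,0,-2,0,0,0,-2,0,0,0,-2,0,0,0,0,0]

```text
time: 22.25
ee_pos: [0.5103, 0.1025, 0.2047]
eef_rot: [0.998, -0.06, 0.002, -0.002]
ft_force: [0.2, 1.0, -0.6]
width: 0.0521
grip_force: 0.0
```

```bash
python3 st.py; python3 -c "
from bench import r
s=r.read_state();print(s['joint_positions'],s['width'],s['ee_pos'])"
```

```text
22.25 0.20474115304307322 yaw -6.823595826072161 bay mm [-157.27259272    0.21941981] F bay [0.10407188 1.04443299] -0.5684822098551491 T [-0.04824951  0.1086605  -0.03778539]
[-1.31482871  0.17377152  1.15169985  1.80846196 -0.16873264  1.26112655
 -1.80758828] 0.05211347891470573 [0.51034334 0.10250331 0.20474115]
```

arm_command:
  moves: [0,1.5,0,0,0,3,0,0,0,3,0,0,0,3,0,0,0,3,0,0,0,3,0,0,0,3,0,0,0,3,0,0,0,2,0,0,0,0,0,0,0,0,0,0]

```text
time: 23.17
ee_pos: [0.4784, -0.1425, 0.2002]
eef_rot: [0.998, -0.061, -0.001, 0.0]
ft_force: [-0.4, 0.6, 0.6]
width: 0.0524
grip_force: 0.0
```

Run:
```python
from meas import *
from bench import r
i=r.camera_info("top"); im=r.camera("top")[:,:,::-1].copy(); cv2.imwrite("pics/top4.png",im); print(r.read_state()["time"])
B=bay(cv2.imread("pics/top0.png"),i)
m,cs=blobs(im,(165,165,165),(255,255,255))
for c in cs:
    u=c.reshape(-1,2).mean(0)
    if 90<u[1]<290 and 80<u[0]<330 :
        (cx,cy),wh,a=rect(i,c,.095); print(u.round(),inbay(B,[cx,cy]),np.round(wh,1),round(a,1))
```

```text
23.2167
[151. 259.] [[-362.97363901  158.96987142]] [ 41.8 164.1] 36.5
[229. 198.] [[-172.52819067  -20.26477637]] [18.8 72.2] 83.6
[218. 198.] [[-173.61351861   11.19591536]] [72.2 24.8] 1.8
[226. 181.] [[-126.81958481   -4.44525351]] [267.    9.1] 83.4
[ 97. 180.] [[-174.49571186  347.2192265 ]] [66.8 39.7] 8.1
[260. 152.] [[-30.21821765 -87.31917613]] [60.3 52.1] 82.8
[153. 153.] [[-77.85539462 207.07084935]] [67.8 72.2] 1.7
[229. 147.] [[-29.90917372   1.49331122]] [60.6 52.6] 84.4
[198. 142.] [[-29.462705    87.04244015]] [60.2 52.5] 83.0
[234. 110.] [[76.57107246  2.20710399]] [392.8 132.5] 83.2
```

View pics/top4.png

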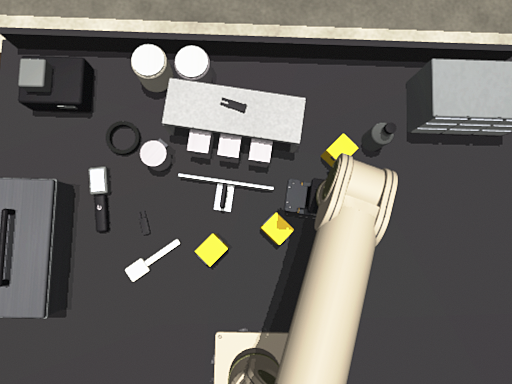

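The top view shows the three tins in a straight row under the bay's front edge at (198,142), (229,147) and (260,152). In the bay frame they stand at y = +87, +1.5 and −87 mm. Their rear faces agree within 0.6 mm and their yaw is within about 1°. The straightedge lies clear at (226,181) and the bystanders are where they were.

```bash
python3 -c "
from bench import r
print(r.close_job())"
```

```text
the job is handed in; nothing more can be done
None
```

I pressed the three tins together onto the sprung stop (about 19 N total on the straightedge) and left them in a straight row, one per lane, at about 23 s of the 51 s. The straightedge is lying on the counter clear of the row. That they still rest on the stop is inferred from the push forces and the slow draw-back, because the stop is out of sight.

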